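# Comb loose gimbal shafts into the grooves of a kitting tray

## Task

Comb the loose steel shafts into the grooves of the tray, which is clamped not quite level: take the rake from its rest, set it down on the tray's two side rims at the bare apron end, behind the shafts, and draw it to the other end of the tray, keeping its shoulders riding lightly on the rims the whole way, until all five shafts lie parallel, each down in a groove. Do not press hard on the tray, use only the rake on the shafts, and leave everything else on the desk where it is; then put the rake back upright in the notches of its rest and let go.

Things in the scene. Friction and masses are not known exactly. Their poses are not given: they have to be found in the camera images.
- tray_base: aluminium tilt base fixed to the desk, origin under its centre; it carries the grey tray, 198 (x) by 104 mm (y), rigidly clamped on a cross pivot at x = -33, z = 14 mm at a slope along x of up to 0.045 rad either way, which no reading shows. Heights here are those of a level tray: each may be off by 0.045 times its x distance from the pivot. 1 mm too deep is 10 to 20 N
- tray_start (a point): on the base's frame at x = 81, z = 40 mm: midway between the tops of a level tray's two side rims at the apron end. The rims are 10 mm wide, run the whole length along x at y = -47 and +47 mm; the end walls (8 mm thick) are as high. At the start no shaft is nearer than 3 mm to a rake set down here
- tray_groove1 (a point): on the base's frame at x = 3.25, z = 28 mm: the first groove's mouth; seven grooves run along y over the inner width of 84 mm, 9 mm wide at the mouth, 4.4 mm at the floor, 6 mm deep, every 12 mm to x = -68.75 mm, with 2.7 mm rib tops between. Level with the rib tops: the bare apron (x 8 to 91 mm) and the land past the last groove (x -73 to -91 mm)
- tray_finish (a point): on the base's frame at x = -81, z = 40 mm: midway between the rims at a level tray's rim height, where the stroke ends, over the land past the last groove
- rake: T-shaped hand rake, about 0.16 kg; origin amid the tine tips, z up the handle. Aluminium cross bar 116 mm long (y), 16 thick (x), z 10.5 to 22.5 mm; under it six tines 6 by 6 mm, 8 mm apart, y -38 to +38 mm. The bar's flat underside beyond the tines (|y| 38 to 58 mm) makes the shoulders: when they ride on the rims the tips are 1.5 mm above the ribs
- rake_grip (a point): where to grip the rake: centre of its black upright handle (18 mm thick in the rake's x, 30 mm wide in y, z 44 to 98 mm), 72 mm above the tine tips. The rake may shift a millimetre or two in the fingers as they close
- rake_rest: dark steel rest fixed to the desk, foot 48 (x) by 128 mm (y), origin under its centre. Cheeks at y = -53 and +53 mm, each with a notch open at the top: 22 mm wide in x, floor at z = 24 mm, prongs up to 36 mm. The bar's ends lie on the notch floors, the rake's origin then 13.5 mm above the rest's; either way round will do
- rod1: one of five identical loose polished steel gimbal shafts, round, 6 mm diameter, 70 mm long, about 15 g; origin at its middle, its y axis along its length. It starts askew on the apron or ribs (its middle 31 mm above the base's underside, 25 mm once in a groove, if the tray were level)
- rod2: one of five identical loose polished steel gimbal shafts, round, 6 mm diameter, 70 mm long, about 15 g; origin at its middle, its y axis along its length. It starts askew on the apron or ribs (its middle 31 mm above the base's underside, 25 mm once in a groove, if the tray were level)
- rod3: one of five identical loose polished steel gimbal shafts, round, 6 mm diameter, 70 mm long, about 15 g; origin at its middle, its y axis along its length. It starts askew on the apron or ribs (its middle 31 mm above the base's underside, 25 mm once in a groove, if the tray were level)
- rod4: one of five identical loose polished steel gimbal shafts, round, 6 mm diameter, 70 mm long, about 15 g; origin at its middle, its y axis along its length. It starts askew on the apron or ribs (its middle 31 mm above the base's underside, 25 mm once in a groove, if the tray were level)
- rod5: one of five identical loose polished steel gimbal shafts, round, 6 mm diameter, 70 mm long, about 15 g; origin at its middle, its y axis along its length. It starts askew on the apron or ribs (its middle 31 mm above the base's underside, 25 mm once in a groove, if the tray were level)
- lens: bystander: black camera lens with bayonet foot, 54 mm diameter, 48 mm tall, origin under its centre
- gimbal_plate: bystander: grey plastic gimbal plate 90 by 70 mm with a round twist socket, 18 mm tall
- motor_cap: bystander: red silicone motor cap, an open cup 29 mm wide, 16 mm tall
- hex_holder: bystander: silver steel block 36 by 70 by 26 mm with upright hex keys, 76 mm tall in all
- fc_case: bystander: green-tinted flight controller case 62 by 46 by 20 mm
- motor: bystander: small drone motor, 28 mm diameter, 35 mm tall with its shaft
- battery: bystander: battery pack 105 by 34 by 30 mm
- driver: bystander: screwdriver lying on the desk, 150 mm long
Things that resemble listed ones, but are neither listed nor needed, are in the scene too. What is shaped like the rake but blue is not meant.

How it is judged:
By the outcome, as a careful person would: the job done as asked, in the order asked, and still so for the second after the job is handed in, with the robot touching nothing.
It also fails if it takes over 69 s, if anything falls off the work surface, if the arm or the gripper's body presses on something with over 40 N, if the wrist force passes 120 N, or if a joint passes its speed limit or range.

## Robot

A 6-joint arm with a two-finger parallel gripper is mounted at the origin on the work surface. World frame = base frame: x ahead of the robot, y to its left, z up, the work surface at z = 0. Lengths are in m, angles in rad, forces in N, time in s.
With the tool pointing down it reaches from about 0.35 to 0.725 m from the base axis. Payload 4.3 kg.
Tool frame: the origin (TCP) lies midway between the tips of the shut fingers; the grasp point (between the pads) lies 19 mm behind it; z points along the fingers, y is the line along which they close (so a half turn about z gives the same grasp; the last joint's range is limited). The gripper opens to 85 mm and grips with 20 to 120 N. Pads are 22 mm wide; open, the fingers measure 114 mm over their backs; the gripper's body (76 mm by 85 mm) begins 54 mm behind the grasp point. The pads swing forward as they close: fully open they stand 13 mm farther back than shut.
Start: joints at [-1.366, 0.377, 0.081, 1.274, 0, 1.46], TCP at [0.178, -0.547, 0.231] pointing down, gripper open.
Joint ranges: [-2.72, 2.72], [-0.84, 1.66], [-1.02, 1.22], [-1.77, 2.12], [-1.37, 1.28], [-3.14, 3.14]. Speed limits (rad/s): [2.57, 2.57, 3.14, 3.14, 3.14, 3.14].

## Interface

Orientations are given as a rotation vector (axis times angle).
In Python, from bench import * gives the robot as it stands.
- The arm moves only by the tool carry_out, never from a script. Its arguments are lists of equal length, an entry for each row: "travel": the shift along the tool's x, y, z in units of 50 mm (1.0 is 50 mm), a list of three; "rot": the turn, a rotation vector about the tool's x, y, z in units of 6 degrees (1.0 is 6 degrees), a list of three; "hand": the opening, from 0 (shut) to 1 (fully open). In form: {"travel": [[dx, dy, dz], ...], "rot": [[rx, ry, rz], ...], "hand": [hand, ...]}. A call has 1 to 12 rows; each row is the pose to reach, as a shift and turn from the pose commanded when the call began, along the tool's axes at that moment; what a row does not reach only later rows make up. A row lasts 1/8 s, in which the tool goes at most 62.5 mm and 10.7 degrees, less where a joint would pass 70% of its speed; a pose out of reach is approached as far as the arm can. A call with a gripper value outside its range is refused whole. The fingers move at their own pace and stop on an object; the grip force is fixed at half the most. Time passes only in rows, so rows that repeat a pose let the fingers close. It gives the time, the measured TCP pose, the force, the opening and the grip force at its end, in the units of the state.
- state(): the state, without advancing time (a new reading comes with each control period).
- get_image(name): name is "scene" or "top" or "wrist"; returns a dict with "frame" (384x512x3 uint8, red, green, blue), "range_z" (384x512 float32, m along the optical axis (not along the pixel's ray), 0 where there is no reading), "K" (3x3 intrinsics, pixels), "k1" (the pictures are not rectified: a ray, as slopes to the right and down, at radius r is drawn at 1 + k1 r^2 times it, then the intrinsics apply), "cam_to_world" (4x4, takes a point from camera to world coordinates). Camera axes: x right, y down, z forward; pixel columns grow to the right and rows downward; lengths in m; the calibration is good to about 2 mm. A picture is of the moment at which its call begins.
- hand_in(): hands the job in; it is judged then, once.
The state is a dict: "t": time; "joint_positions": joint angles; "qd": joint speeds; "tau": joint torques, N m; "eef_pos": TCP position; "tcp_rot": TCP orientation; "wrist_force": force on the tool from outside, world axes, zero at the start; "torque": the same for the moment, N m; "gripper_width": finger opening in m; "grasp_force": force on a finger pad.
Only numpy, scipy, OpenCV 4.12 (cv2) and the standard library are available. Lean on these libraries where they do the work, as an engineer would, in place of code of your own. Each camera call takes 0.05 s, during which the arm holds its last target. There are 200 camera calls.

## Working session

There is one attempt and no reset: what is moved stays moved. The work goes in short steps, Python scripts to look and compute and a tool call to move; the robot and the scene stay as the last step left them, time stands still between calls to the robot, and variables do not carry over. Pictures are saved under pics/ and viewed, at most 11 in all, crops included, and the job is handed in when it is done.

Besides the shell and the picture viewer there is one more tool, called after "Call:" by a JSON object that holds its "method" and its "body", one argument or row to a line. carry_out: Moves the arm, as the interface text tells. Its arguments: {"type":"object","properties":{"travel":{"type":"array","items":{"type":"array","items":{"type":"number"}}},"rot":{"type":"array","items":{"type":"array","items":{"type":"number"}}},"hand":{"type":"array","items":{"type":"number"}}},"required":["travel","rot","hand"]}

```bash
mkdir -p pics && cat > h.py <<'E'
from bench import *
import numpy as np, cv2
from scipy.spatial.transform import Rotation as R
def cloud(im):
    K=im["K"];h,w=im["range_z"].shape
    u,v=np.meshgrid(np.arange(w),np.arange(h))
    x=(u-K[0,2])/K[0,0];y=(v-K[1,2])/K[1,1]
    xd,yd=x.copy(),y.copy()
    for _ in range(10):
        s=1+im["k1"]*(x*x+y*y);x=xd/s;y=yd/s
    z=im["range_z"]
    P=np.stack([x*z,y*z,z],-1)@im["cam_to_world"][:3,:3].T+im["cam_to_world"][:3,3]
    P[z==0]=np.nan
    return P
def ray(im,uv,zp):
    K=im["K"];uv=np.atleast_2d(uv).astype(float)
    d=np.stack([(uv[:,0]-K[0,2])/K[0,0],(uv[:,1]-K[1,2])/K[1,1]],-1);x=d.copy()
    for _ in range(10): x=d/(1+im["k1"]*(x**2).sum(1,keepdims=True))
    D=np.c_[x,np.ones(len(x))]@im["cam_to_world"][:3,:3].T;c=im["cam_to_world"][:3,3]
    return c+D*((zp-c[2])/D[:,2])[:,None]
def save(im,n,f=None,crop=None):
    a=im["frame"][...,::-1]
    if crop: a=a[crop[1]:crop[3],crop[0]:crop[2]]
    if f: a=cv2.resize(a,None,fx=f,fy=f,interpolation=cv2.INTER_CUBIC)
    cv2.imwrite("pics/"+n+".png",a)
E
python3 - <<'E'
from h import *
import pickle
ims={n:get_image(n) for n in("scene","top","wrist")}
pickle.dump(ims,open("ims.pkl","wb"))
a=ims["top"];save(a,"top0",1.5);save(ims["scene"],"scene0",1.5)
for n in ims: print(n,ims[n]["cam_to_world"].round(3).tolist(),ims[n]["K"].tolist(),ims[n]["k1"])
print(state())
E
```

```text
scene [[0.718, 0.444, -0.536, 1.342], [0.696, -0.463, 0.548, -0.79], [-0.005, -0.767, -0.642, 1.008], [0.0, 0.0, 0.0, 1.0]] [[448.6655836930027, 0.0, 253.34053577299738], [0.0, 448.6655836930027, 189.99927150038656], [0.0, 0.0, 1.0]] -0.06781989759880051
top [[0.028, -0.994, 0.102, 0.491], [-1.0, -0.028, -0.002, 0.003], [0.005, -0.102, -0.995, 1.089], [0.0, 0.0, 0.0, 1.0]] [[376.9553693302337, 0.0, 258.1977401324785], [0.0, 376.9553693302337, 190.83621305570415], [0.0, 0.0, 1.0]] 0.02596733656542384
wrist [[0.31, -0.909, -0.279, 0.25], [-0.951, -0.297, -0.089, -0.525], [-0.002, 0.293, -0.956, 0.374], [0.0, 0.0, 0.0, 1.0]] [[310.51036598374327, 0.0, 258.43766345576375], [0.0, 310.51036598374327, 193.29618535934745], [0.0, 0.0, 1.0]] -0.0641213355398841
{'t': 0.15, 'joint_positions': array([-1.36629184e+00,  3.77895255e-01,  7.99734022e-02,  1.27445171e+00,
       -1.06115944e-05,  1.46051038e+00]), 'qd': array([ 5.15818165e-04, -6.32491245e-05,  4.91640627e-03, -4.62981584e-04,
       -1.44408773e-03, -2.71696403e-04]), 'tau': array([ 1.04525290e-03, -4.64035285e+01,  2.70169866e+01,  1.38343958e-02,
       -5.35502454e-05, -7.40943989e-06]), 'eef_pos': array([ 0.17793693, -0.54624404,  0.23059128]), 'tcp_rot': array([-3.10120366e+00, -4.92185711e-01,  1.33254181e-04]), 'wrist_force': array([ 0.16291955, -0.01908873,  0.31105169]), 'torque': array([-0.01296445, -0.00080087,  0.02936902]), 'grasp_force': 0.0, 'gripper_width': 0.0853432258904315}
```

View pics/top0.png

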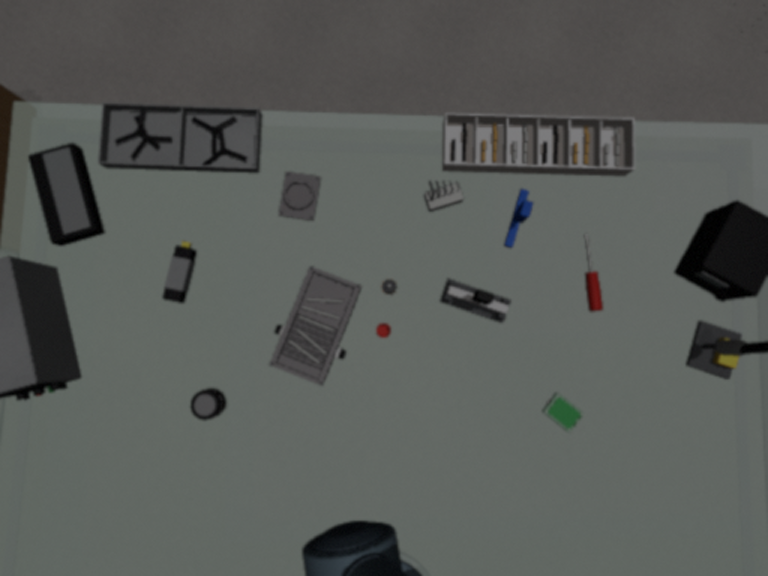

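View pics/scene0.png

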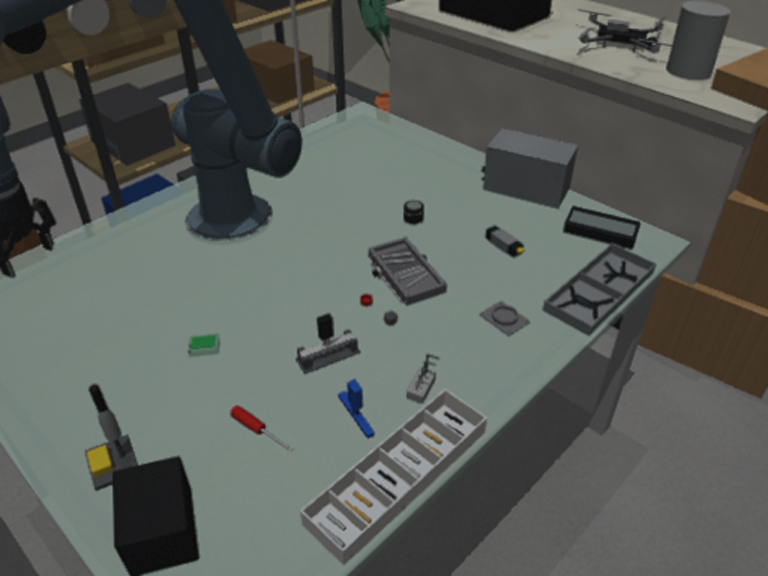

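The top view shows the tray at about (316,325) and the rake in its rest at (476,300), in 1.5x pixels. The blue decoy is at (518,218). I'll take a closer crop and fit both from the depth data.

```bash
python3 - <<'E'
from h import *
import pickle
ims=pickle.load(open("ims.pkl","rb"));t=ims["top"]
save(t,"topc",4,(170,170,350,265))
P=cloud(t)
desk=P[250:380,250:400];print("desk z",np.nanmedian(P[240:300,250:340,2]),np.nanstd(P[280:300,250:340,2]))
def box(u0,v0,u1,v1,z0,z1):
    Q=P[v0:v1,u0:u1].reshape(-1,3);m=(Q[:,2]>z0)&(Q[:,2]<z1);return Q[m]
Q=box(176,172,246,262,.020,.06)
r=cv2.minAreaRect((Q[:,:2]*1000).astype(np.float32));print("tray",r,cv2.boxPoints(r).round(1).tolist(),len(Q))
c=Q[:,:2].mean(0);
Q=box(288,180,348,220,.010,.045)
r=cv2.minAreaRect((Q[:,:2]*1000).astype(np.float32));print("rest",r,cv2.boxPoints(r).round(1).tolist(),len(Q))
Q=box(288,180,348,220,.08,.13);print("handle",Q.mean(0),len(Q),Q.min(0),Q.max(0))
# scene
s=ims["scene"];P=cloud(s)
Q=box(195,200,245,250,.05,.125);print("handle scene",Q.mean(0),len(Q),Q.min(0),Q.max(0))
Q=box(240,150,300,205,.025,.06)
r=cv2.minAreaRect((Q[:,:2]*1000).astype(np.float32));print("tray scene",r,len(Q))
E
```

```text
desk z -0.0004832104167038498 0.0019917404683834033
tray ((524.7628784179688, 131.99000549316406), (138.75003051757812, 197.79161071777344), 70.40298461914062) [[408.29998779296875, 99.80000305175781], [594.7000122070312, 33.5], [641.2000122070312, 164.1999969482422], [454.8999938964844, 230.5]] 2690
rest ((581.941650390625, -168.01129150390625), (119.42503356933594, 40.15346145629883), 72.40160369873047) [[544.7999877929688, -218.89999389648438], [583.0, -231.0], [619.0999755859375, -117.19999694824219], [580.9000244140625, -105.0]] 295
handle [ 0.57946478 -0.1669436   0.10738016] 95 [ 0.56847793 -0.18411038  0.08045753] [ 0.59065244 -0.15283253  0.11526601]
handle scene [ 0.58558399 -0.1730885   0.09112946] 181 [ 0.57037351 -0.18637264  0.05237614] [ 0.59727439 -0.15478121  0.11696583]
tray scene ((526.7448120117188, 130.8716583251953), (133.11453247070312, 203.081298828125), 72.86286163330078) 1014
```

View pics/topc.png

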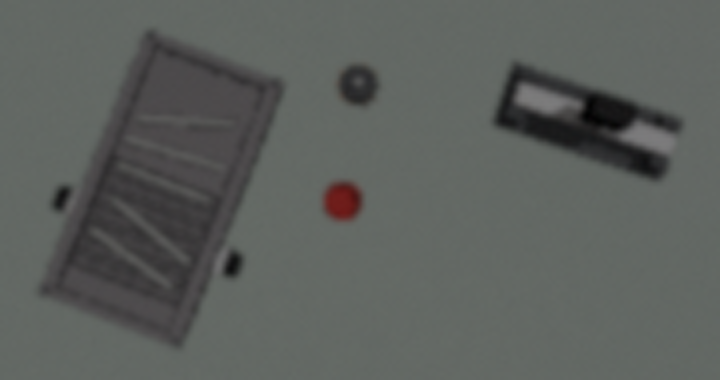

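The apron is at the far end (crop top), so the stroke runs towards the robot. The rake bar lies at about 72° and the tray axis at about -20°. I'm moving above the rake with the fingers set to close across its 18 mm thickness.

Call:
{"method": "carry_out", "body": {
  "travel": [
    [0.8, -0.4, 0],
    [1.7, -0.8, 0],
    [2.6, -1.2, 0],
    [3.5, -1.6, 0],
    [4.4, -2.0, 0],
    [5.3, -2.5, 0],
    [6.2, -2.9, 0],
    [7.1, -3.3, 0],
    [8.0, -3.8, 0],
    [9.0, -4.2, 0],
    [10.0, -4.7, 0],
    [10.0, -4.7, 0]
  ],
  "rot": [
    [0, 0, -0.8],
    [0, 0, -1.6],
    [0, 0, -2.4],
    [0, 0, -3.2],
    [0, 0, -4.0],
    [0, 0, -4.8],
    [0, 0, -5.6],
    [0, 0, -6.4],
    [0, 0, -7.2],
    [0, 0, -8.1],
    [0, 0, -9.1],
    [0, 0, -9.1]
  ],
  "hand": [1, 1, 1, 1, 1, 1, 1, 1, 1, 1, 1, 1]
}}

```text
t: 1.65
eef_pos: [0.5826, -0.1655, 0.2304]
tcp_rot: [-2.526, -1.867, -0.0]
wrist_force: [-0.8, -0.1, -0.1]
gripper_width: 0.0855
grasp_force: 0.0
```

```bash
python3 - <<'E'
from h import *
import pickle
s=state();print(s["t"],s["eef_pos"],R.from_rotvec(s["tcp_rot"]).as_matrix().round(4).tolist(),s["joint_positions"].round(3))
im=get_image("wrist");pickle.dump(im,open("w1.pkl","wb"));save(im,"w1",1.3)
P=cloud(im);Q=P.reshape(-1,3);Q=Q[np.isfinite(Q[:,0])]
near=np.linalg.norm(Q[:,:2]-[.581,-.168],axis=1)<.1
for z0,z1 in((-.01,.01),(.003,.02),(.03,.04),(.1,.12)):
    A=Q[near&(Q[:,2]>z0)&(Q[:,2]<z1)]
    r=cv2.minAreaRect((A[:,:2]*1000).astype(np.float32));print(z0,len(A),np.median(A,0).round(4),r)
E
```

```text
1.65 [ 0.58260742 -0.165494    0.23036943] [[0.2932, 0.956, -0.0003], [0.956, -0.2932, 0.0009], [0.0007, -0.0006, -1.0]] [-3.820e-01  4.430e-01  1.780e-01  1.306e+00  1.000e-03  1.487e+00]
-0.01 18244 [ 0.5873 -0.1589  0.0006] ((581.0128173828125, -167.9505615234375), (199.5045166015625, 199.24452209472656), 8.462857246398926)
0.003 2005 [ 0.5848 -0.1612  0.0065] ((594.7152709960938, -168.83444213867188), (148.78012084960938, 131.5204315185547), 31.818157196044922)
0.03 1265 [ 0.5862 -0.143   0.0364] ((581.0333862304688, -169.8444366455078), (120.88866424560547, 37.532588958740234), 72.6324234008789)
0.1 681 [ 0.5811 -0.1687  0.1117] ((580.6317749023438, -170.0806884765625), (29.628742218017578, 17.078065872192383), 72.99359893798828)
```

View pics/w1.png

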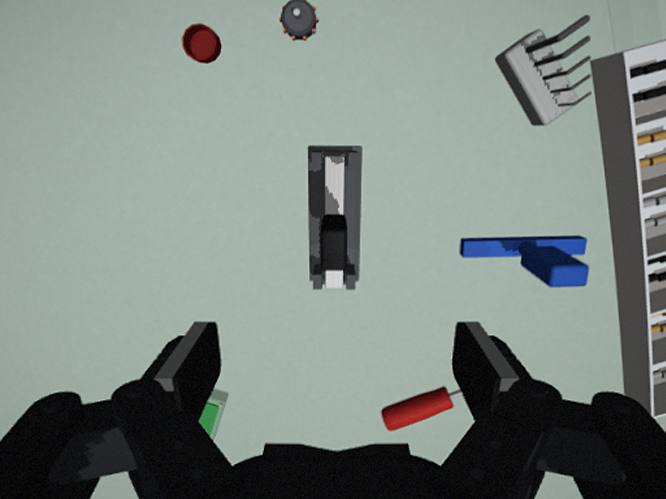

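The wrist view shows the rake handle at (334,240), centred between the fingers and aligned with them. I'm descending with a 5 mm correction, then gripping.

Call:
{"method": "carry_out", "body": {
  "travel": [
    [-0.1, 0, 0.5],
    [-0.1, 0, 1.1],
    [-0.1, 0, 1.8],
    [-0.1, 0, 2.5],
    [-0.1, 0, 3.0],
    [-0.1, 0, 3.3],
    [-0.1, 0, 3.3],
    [-0.1, 0, 3.3]
  ],
  "rot": [
    [0, 0, 0],
    [0, 0, 0],
    [0, 0, 0],
    [0, 0, 0],
    [0, 0, 0],
    [0, 0, 0],
    [0, 0, 0],
    [0, 0, 0]
  ],
  "hand": [1, 1, 1, 1, 1, 1, 1, 1]
}}

```text
t: 2.7
eef_pos: [0.5799, -0.174, 0.0675]
tcp_rot: [2.53, 1.859, 0.001]
wrist_force: [-0.3, -0.2, 0.1]
gripper_width: 0.0853
grasp_force: 0.0
```

Call:
{"method": "carry_out", "body": {
  "travel": [
    [0, 0, 0],
    [0, 0, 0],
    [0, 0, 0],
    [0, 0, 0],
    [0, 0, 0],
    [0, 0, 0],
    [0, 0, 0],
    [0, 0, 0],
    [0, 0, 0],
    [0, 0, 0]
  ],
  "rot": [
    [0, 0, 0],
    [0, 0, 0],
    [0, 0, 0],
    [0, 0, 0],
    [0, 0, 0],
    [0, 0, 0],
    [0, 0, 0],
    [0, 0, 0],
    [0, 0, 0],
    [0, 0, 0]
  ],
  "hand": [0.7, 0.5, 0.4, 0.3, 0.2, 0.1, 0, 0, 0, 0]
}}

```text
t: 3.95
eef_pos: [0.5793, -0.1733, 0.0664]
tcp_rot: [2.531, 1.861, 0.0]
wrist_force: [1.0, -0.4, 2.0]
gripper_width: 0.0171
grasp_force: 58.8
```

Gripped: width 17 mm and hardly any disturbance. I'm lifting and moving to a viewpoint over the tray.

Call:
{"method": "carry_out", "body": {
  "travel": [
    [0, 0, -0.2],
    [0, 0, -0.6],
    [0, 0, -1.2],
    [0, 0, -1.8],
    [0.4, -0.2, -2.3],
    [1.0, -0.4, -2.7],
    [1.7, -0.7, -2.8],
    [2.5, -1.0, -2.8],
    [3.3, -1.3, -2.8],
    [4.1, -1.6, -2.8],
    [4.5, -1.8, -2.8],
    [4.5, -1.8, -2.8]
  ],
  "rot": [
    [0, 0, 0],
    [0, 0, 0],
    [0, 0, 0],
    [0, 0, 0],
    [0, 0, 0],
    [0, 0, 0],
    [0, 0, 0],
    [0, 0, 0],
    [0, 0, 0],
    [0, 0, 0],
    [0, 0, 0],
    [0, 0, 0]
  ],
  "hand": [0, 0, 0, 0, 0, 0, 0, 0, 0, 0, 0, 0]
}}

```text
t: 5.45
eef_pos: [0.5598, 0.0698, 0.2064]
tcp_rot: [-2.528, -1.864, 0.001]
wrist_force: [0.9, -0.6, -1.9]
gripper_width: 0.0171
grasp_force: 58.6
```

```bash
python3 - <<'E'
from h import *
import pickle
s=state();print(s["t"],s["eef_pos"],R.from_rotvec(s["tcp_rot"]).as_matrix().round(4).tolist(),s["gripper_width"],s["wrist_force"],s["torque"])
im=get_image("wrist");pickle.dump(im,open("w2.pkl","wb"));save(im,"w2",1.5)
P=cloud(im);Q=P.reshape(-1,3);Q=Q[np.isfinite(Q[:,0])]
A=Q[(np.abs(Q[:,0]-.53)<.15)&(np.abs(Q[:,1]-.13)<.12)&(Q[:,2]>.02)&(Q[:,2]<.055)]
r=cv2.minAreaRect((A[:,:2]*1000).astype(np.float32));print(len(A),r,cv2.boxPoints(r).tolist())
print(np.histogram(A[:,2],bins=np.arange(.02,.056,.002)))
E
```

```text
5.45 [0.55976835 0.06978456 0.20641373] [[0.2957, 0.9553, -0.0007], [0.9553, -0.2957, -0.0002], [-0.0004, -0.0006, -1.0]] 0.01709179780701786 [ 0.85226834 -0.56419152 -1.88701229] [-0.0299491  -0.04102852  0.01288554]
20147 ((523.8795166015625, 130.46609497070312), (140.0530548095703, 199.4299774169922), 70.33378601074219) [[406.41424560546875, 98.08236694335938], [594.2113647460938, 30.9661865234375], [641.3447875976562, 162.84982299804688], [453.54766845703125, 229.96600341796875]]
(array([ 662, 1901, 2435, 4710, 2506,  827,  958,  577, 1085, 1998, 2000,
        487,    1,    0,    0,    0,    0]), array([0.02 , 0.022, 0.024, 0.026, 0.028, 0.03 , 0.032, 0.034, 0.036,
       0.038, 0.04 , 0.042, 0.044, 0.046, 0.048, 0.05 , 0.052, 0.054]))
```

View pics/w2.png

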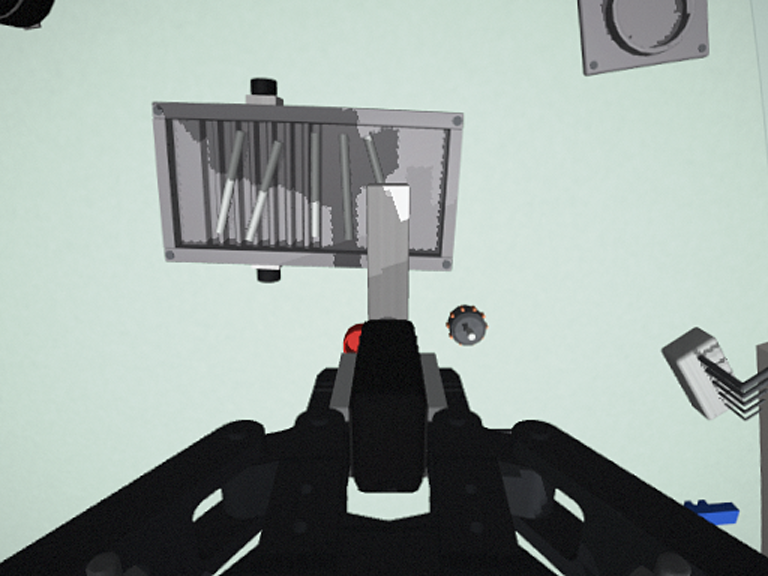

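The wrist view shows the tray with its corners near (157,105), (460,118), (447,268) and (168,258). The apron is on the right, the five shafts are on the ribs and mid-apron, and the rake bar is held square at (388,250). Next I fit the rims (pose and slope) and the bar.

```bash
python3 - <<'E'
from h import *
import pickle
im=pickle.load(open("w2.pkl","rb"));P=cloud(im);Q=P.reshape(-1,3);Q=Q[np.isfinite(Q[:,0])]
D=Q[(Q[:,2]<.01)&(np.abs(Q[:,0]-.53)<.2)&(np.abs(Q[:,1]-.13)<.15)];A=np.c_[D[:,:2]-[.53,.13],np.ones(len(D))]
print("desk fit",np.linalg.lstsq(A,D[:,2],rcond=None)[0])
th=np.radians(-19.7);c=np.array([.5239,.1305])
for it in range(3):
    ex=np.array([np.cos(th),np.sin(th)]);ey=np.array([-ex[1],ex[0]])
    L=np.c_[(Q[:,:2]-c)@ex,(Q[:,:2]-c)@ey,Q[:,2]]
    T=L[(np.abs(L[:,0])<105)&(np.abs(L[:,0])<.105)&(np.abs(L[:,1])<.057)&(L[:,2]>.033)&(L[:,2]<.047)]
    r=cv2.minAreaRect((T[:,:2]*1000).astype(np.float32));print(r)
    dc=np.array(r[0])/1000;c=c+dc[0]*ex+dc[1]*ey
    a=r[2] if r[2]<45 else r[2]-90;th+=np.radians(a)
print("tray c",c,"yaw",np.degrees(th))
for sy in(-1,1):
    S=L[(np.abs(L[:,0])<.095)&(np.abs(L[:,1]-sy*.047)<.003)&(L[:,2]>.033)&(L[:,2]<.047)]
    p=np.polyfit(S[:,0]+.033,S[:,2],1);print("rim",sy,len(S),p,np.std(S[:,2]-np.polyval(p,S[:,0]+.033)))
S=L[(L[:,0]>.06)&(L[:,0]<.085)&(np.abs(L[:,1])<.035)&(L[:,2]>.015)&(L[:,2]<.04)];print("apron far z",np.median(S[:,2]),len(S))
S=L[(L[:,0]<-.077)&(L[:,0]>-.088)&(np.abs(L[:,1])<.035)&(L[:,2]>.015)&(L[:,2]<.04)];print("land z",np.median(S[:,2]),len(S))
B=Q[(Q[:,2]>.165)&(Q[:,2]<.185)&(np.linalg.norm(Q[:,:2]-[.56,.07],axis=1)<.08)]
r=cv2.minAreaRect((B[:,:2]*1000).astype(np.float32));print("bar",len(B),np.median(B[:,2]),r,cv2.boxPoints(r).tolist())
A=np.c_[B[:,:2]-[.56,.07],np.ones(len(B))];print(np.linalg.lstsq(A,B[:,2],rcond=None)[0])
for a,b in((.0,.0),):
    pass
# rods: bright narrow things above ribs: max x along apron
S=L[(L[:,0]>.0)&(L[:,0]<.085)&(np.abs(L[:,1])<.04)&(L[:,2]>.031)&(L[:,2]<.038)];print("rod max x",np.percentile(S[:,0],[50,90,99,100]))
E
```

```text
desk fit [ 2.26543099e-05 -4.12393366e-04  4.85392076e-04]
((0.03115081787109375, 0.5933609008789062), (199.46185302734375, 104.63964080810547), 0.12346897274255753)
((1.52587890625e-05, -1.52587890625e-05), (104.63961791992188, 199.46182250976562), 89.99999237060547)
((-3.814697265625e-05, -3.814697265625e-06), (199.46182250976562, 104.63961029052734), 5.440755103336414e-06)
tray c [0.52412932 0.13104812] yaw -19.57653321589687
rim -1 895 [-0.02105936  0.04051741] 0.0007219466470840963
rim 1 1337 [-0.02187362  0.04049082] 0.0007658702085898326
apron far z 0.026130115668532544 1356
land z 0.02958858710191753 737
bar 2539 0.17645083101984524 ((571.08837890625, 102.4051284790039), (53.156497955322266, 15.995920181274414), 72.8785171508789) [[555.6203002929688, 79.35934448242188], [570.9072875976562, 74.65016174316406], [586.5564575195312, 125.45091247558594], [571.2694702148438, 130.16009521484375]]
[-0.00349951 -0.00794824  0.17669954]
rod max x [0.02617554 0.04437176 0.04852856 0.04963015]
```

Tray centre is (0.5241, 0.1310), yaw -19.6°, slope about -0.0215 with the apron end low. I'm moving the rake to the start with matching yaw and pitch, stopping about 25 mm above contact.

Call:
{"method": "carry_out", "body": {
  "travel": [
    [0.15, 0.1, 0],
    [0.35, 0.25, 0],
    [0.6, 0.4, 0],
    [0.78, 0.53, 0.2],
    [0.83, 0.57, 0.6],
    [0.83, 0.57, 1.1],
    [0.83, 0.57, 1.6],
    [0.83, 0.57, 1.9],
    [0.83, 0.57, 2.0],
    [0.83, 0.57, 2.0],
    [0.83, 0.57, 2.0]
  ],
  "rot": [
    [0.05, 0, 0.1],
    [0.1, 0, 0.2],
    [0.15, 0, 0.3],
    [0.205, 0, 0.41],
    [0.205, 0, 0.41],
    [0.205, 0, 0.41],
    [0.205, 0, 0.41],
    [0.205, 0, 0.41],
    [0.205, 0, 0.41],
    [0.205, 0, 0.41],
    [0.205, 0, 0.41]
  ],
  "hand": [0, 0, 0, 0, 0, 0, 0, 0, 0, 0, 0]
}}

```text
t: 6.88
eef_pos: [0.601, 0.0994, 0.1074]
tcp_rot: [-2.558, -1.796, 0.017]
wrist_force: [0.2, 0.3, -1.7]
gripper_width: 0.0174
grasp_force: 58.7
```

```bash
cat > chk.py <<'E'
from h import *
import pickle,sys
c=np.array([.52413,.13105]);th=np.radians(-19.58);ex=np.array([np.cos(th),np.sin(th)]);ey=np.array([-ex[1],ex[0]])
s=state();M=R.from_rotvec(s["tcp_rot"]).as_matrix()
print(s["t"],s["eef_pos"].round(4),"F",s["wrist_force"].round(2),"T",s["torque"].round(3),"w",s["gripper_width"].round(4))
d=s["eef_pos"][:2]-c;print("TCP tray xy",d@ex,d@ey,"yaw y",np.degrees(np.arctan2(M[1,1],M[0,1])),"pitch z.",-M[:2,2]@ex,"roll",-M[:2,2]@ey)
if len(sys.argv)>1:
    im=get_image("wrist");pickle.dump(im,open(sys.argv[1]+".pkl","wb"));save(im,sys.argv[1],1.5)
    Q=cloud(im).reshape(-1,3);Q=Q[np.isfinite(Q[:,0])];zb=s["eef_pos"][2]-.0304
    B=Q[(np.abs(Q[:,2]-zb)<.006)&(np.abs((Q[:,:2]-s["eef_pos"][:2])@ex)<.03)&(np.linalg.norm(Q[:,:2]-s["eef_pos"][:2],axis=1)<.075)]
    L=np.c_[(B[:,:2]-c)@ex,(B[:,:2]-c)@ey]*1000
    r=cv2.minAreaRect(L.astype(np.float32));print("bar tray frame",len(B),np.median(B[:,2]),r,"far end y",np.percentile(L[:,1],99))
    L=np.c_[(Q[:,:2]-c)@ex,(Q[:,:2]-c)@ey,Q[:,2]]
    T=L[(np.abs(L[:,0])<.105)&(L[:,1]>.03)&(L[:,1]<.06)&(L[:,2]>.034)&(L[:,2]<.044)]
    print("rim outer y",np.percentile(T[:,1],[1,99]),"x",np.percentile(T[:,0],[.5,99.5]))
    S=L[(np.abs(L[:,0])<.095)&(np.abs(L[:,1]-.047)<.003)&(L[:,2]>.033)&(L[:,2]<.046)];print("rim fit",np.polyfit(S[:,0]+.033,S[:,2],1))
E
python3 chk.py w3
```

```text
Traceback (most recent call last):
  File "chk.py", line 5, in <module>
    print(s["t"],s["eef_pos"].round(4),"F",s["wrist_force"].round(2),"T",s["torque"].round(3),"w",s["gripper_width"].round(4))
                                                                                                  ^^^^^^^^^^^^^^^^^^^^^^^^
AttributeError: 'float' object has no attribute 'round'
```

```bash
sed -i 's/s\["gripper_width"\].round(4)/s["gripper_width"]/' chk.py && python3 chk.py w3
```

```text
6.875 [0.601  0.0994 0.1074] F [ 0.16  0.33 -1.71] T [ 0.007  0.002 -0.072] w 0.017448998689488016
TCP tray xy 0.0829896452742914 -0.004055663608753449 yaw y -19.831656637981553 pitch z. 0.01952760433016983 roll -0.0003540762990341069
bar tray frame 2522 0.07740481150060478 ((83.70093536376953, 30.60731315612793), (52.910343170166016, 16.02071762084961), 89.86151123046875) far end y 56.847506865227814
rim outer y [0.03090922 0.05227122] x [-0.0978573   0.09906369]
rim fit [-0.02176882  0.04045833]
```

View pics/w3.png

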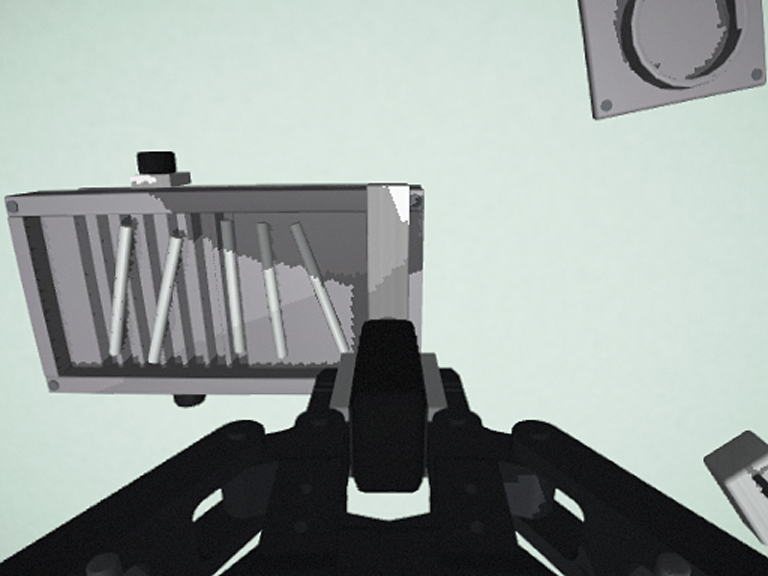

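The wrist view shows the bar over the apron at (388,250), behind all the shafts and square to the tray, 2.7 mm too far along x. I'm correcting that and approaching the rims.

Call:
{"method": "carry_out", "body": {
  "travel": [
    [0.02, -0.05, 0.1],
    [0.02, -0.05, 0.25],
    [0.02, -0.05, 0.4],
    [0.02, -0.05, 0.48],
    [0.02, -0.05, 0.5],
    [0.02, -0.05, 0.5],
    [0.02, -0.05, 0.5]
  ],
  "rot": [
    [0, 0, 0],
    [0, 0, 0],
    [0, 0, 0],
    [0, 0, 0],
    [0, 0, 0],
    [0, 0, 0],
    [0, 0, 0]
  ],
  "hand": [0, 0, 0, 0, 0, 0, 0]
}}

```text
t: 7.8
eef_pos: [0.5978, 0.1014, 0.0816]
tcp_rot: [-2.557, -1.796, 0.019]
wrist_force: [0.1, -0.2, -1.9]
gripper_width: 0.0171
grasp_force: 58.7
```

Call:
{"method": "carry_out", "body": {
  "travel": [
    [0, 0, 0.01],
    [0, 0, 0.02],
    [0, 0, 0.02]
  ],
  "rot": [
    [0, 0, 0],
    [0, 0, 0],
    [0, 0, 0]
  ],
  "hand": [0, 0, 0]
}}

```text
t: 8.18
eef_pos: [0.5975, 0.1014, 0.0803]
tcp_rot: [-2.557, -1.796, 0.02]
wrist_force: [-0.4, -0.3, -1.8]
gripper_width: 0.0174
grasp_force: 58.7
```

Call:
{"method": "carry_out", "body": {
  "travel": [
    [0, 0, 0.005],
    [0, 0, 0.01],
    [0, 0, 0.01]
  ],
  "rot": [
    [0, 0, 0],
    [0, 0, 0],
    [0, 0, 0]
  ],
  "hand": [0, 0, 0]
}}

```text
t: 8.55
eef_pos: [0.5975, 0.1014, 0.08]
tcp_rot: [-2.557, -1.796, 0.02]
wrist_force: [-0.0, 0.9, -0.2]
gripper_width: 0.0178
grasp_force: 58.9
```

Call:
{"method": "carry_out", "body": {
  "travel": [
    [0, 0, 0.004],
    [0, 0, 0.004]
  ],
  "rot": [
    [0, 0, 0],
    [0, 0, 0]
  ],
  "hand": [0, 0]
}}

```text
t: 8.8
eef_pos: [0.5976, 0.1014, 0.0799]
tcp_rot: [-2.557, -1.796, 0.02]
wrist_force: [-0.8, -0.1, 1.0]
gripper_width: 0.0175
grasp_force: 59.2
```

```bash
python3 chk.py
```

```text
8.8 [0.5976 0.1014 0.0799] F [-0.82 -0.06  0.96] T [-0.028  0.179 -0.054] w 0.01751836427048291
TCP tray xy 0.07913171769877113 -0.0033546466134277675 yaw y -19.826263991765067 pitch z. 0.021175398748657707 roll 0.000391360712602036
```

Light contact, about 3 N. I'm starting the stroke slowly, in segments, with force checks.

Call:
{"method": "carry_out", "body": {
  "travel": [
    [0, -0.04, 0.004],
    [0, -0.09, 0.004],
    [0, -0.14, 0.004],
    [0, -0.19, 0.004],
    [0, -0.24, 0.004],
    [0, -0.29, 0.004],
    [0, -0.34, 0.004],
    [0, -0.39, 0.004]
  ],
  "rot": [
    [0, 0, 0],
    [0, 0, 0],
    [0, 0, 0],
    [0, 0, 0],
    [0, 0, 0],
    [0, 0, 0],
    [0, 0, 0],
    [0, 0, 0]
  ],
  "hand": [0, 0, 0, 0, 0, 0, 0, 0]
}}

```text
t: 9.8
eef_pos: [0.5797, 0.108, 0.0803]
tcp_rot: [-2.557, -1.796, 0.018]
wrist_force: [2.6, -0.5, 4.9]
gripper_width: 0.0175
grasp_force: 59.7
```

```bash
python3 chk.py
```

```text
9.8 [0.5797 0.108  0.0803] F [ 2.58 -0.46  4.94] T [-0.273 -0.798 -0.021] w 0.017474734792738075
TCP tray xy 0.060126576471436446 -0.003109668002068235 yaw y -19.829589037564315 pitch z. 0.01992629880743546 roll 4.671464684340846e-05
```

Call:
{"method": "carry_out", "body": {
  "travel": [
    [0, -0.05, -0.001],
    [0, -0.1, -0.002],
    [0, -0.15, -0.002],
    [0, -0.2, -0.002],
    [0, -0.25, -0.002],
    [0, -0.3, -0.002],
    [0, -0.35, -0.002],
    [0, -0.4, -0.002],
    [0, -0.45, -0.002],
    [0, -0.5, -0.002]
  ],
  "rot": [
    [0, 0, 0],
    [0, 0, 0],
    [0, 0, 0],
    [0, 0, 0],
    [0, 0, 0],
    [0, 0, 0],
    [0, 0, 0],
    [0, 0, 0],
    [0, 0, 0],
    [0, 0, 0]
  ],
  "hand": [0, 0, 0, 0, 0, 0, 0, 0, 0, 0]
}}

```text
t: 11.05
eef_pos: [0.5561, 0.1165, 0.0809]
tcp_rot: [-2.557, -1.796, 0.018]
wrist_force: [3.3, -1.1, 5.0]
gripper_width: 0.0178
grasp_force: 59.7
```

```bash
python3 chk.py
```

```text
11.05 [0.5561 0.1165 0.0809] F [ 3.29 -1.13  4.98] T [-0.323 -0.83  -0.028] w 0.017768889736155462
TCP tray xy 0.035014096272250536 -0.0030370915072073477 yaw y -19.82733387978974 pitch z. 0.02021448158580788 roll 0.00015191137040898765
```

Call:
{"method": "carry_out", "body": {
  "travel": [
    [0, -0.05, -0.002],
    [0, -0.1, -0.003],
    [0, -0.15, -0.003],
    [0, -0.2, -0.003],
    [0, -0.25, -0.003],
    [0, -0.3, -0.003],
    [0, -0.35, -0.003],
    [0, -0.4, -0.003],
    [0, -0.45, -0.003],
    [0, -0.5, -0.003]
  ],
  "rot": [
    [0, 0, 0],
    [0, 0, 0],
    [0, 0, 0],
    [0, 0, 0],
    [0, 0, 0],
    [0, 0, 0],
    [0, 0, 0],
    [0, 0, 0],
    [0, 0, 0],
    [0, 0, 0]
  ],
  "hand": [0, 0, 0, 0, 0, 0, 0, 0, 0, 0]
}}

```text
t: 12.3
eef_pos: [0.5324, 0.1249, 0.0814]
tcp_rot: [-2.557, -1.796, 0.019]
wrist_force: [3.4, -1.2, 5.7]
gripper_width: 0.0171
grasp_force: 59.7
```

```bash
python3 chk.py w4
```

```text
12.3 [0.5324 0.1249 0.0814] F [ 3.38 -1.21  5.66] T [-0.273 -0.811 -0.031] w 0.017072238704935048
TCP tray xy 0.009865235823909378 -0.0029770355957313603 yaw y -19.825701362025473 pitch z. 0.020540673664307767 roll 0.0003110481747028416
bar tray frame 2523 0.05144344722777383 ((10.64702033996582, 31.843273162841797), (52.65861892700195, 16.093297958374023), 89.83440399169922) far end y 57.94089866120767
rim outer y [0.03092289 0.05227011] x [-0.09801444  0.09864791]
rim fit [-0.02183241  0.04046912]
```

View pics/w4.png

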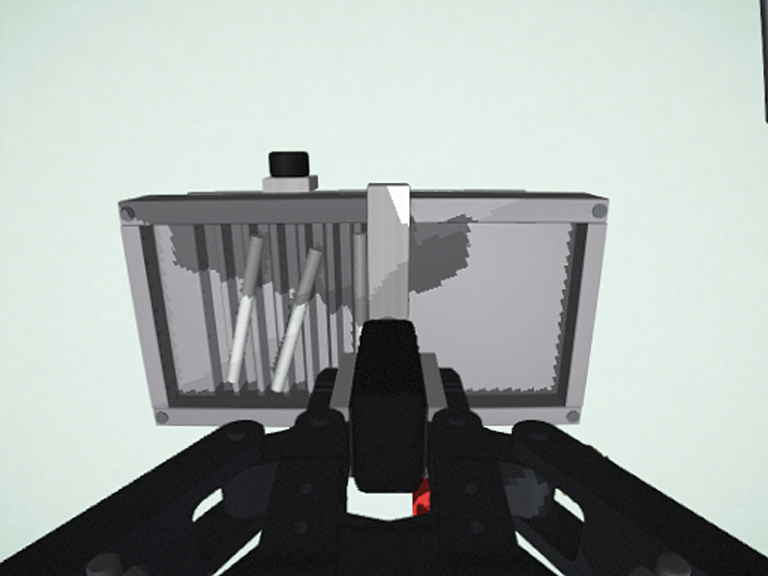

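The view shows the swept apron is bare to the right of the bar at (388,250). The gathered shafts lie just ahead of it, and two askew ones are at (245,310) and (297,320). Continuing.

Call:
{"method": "carry_out", "body": {
  "travel": [
    [0, -0.04, -0.003],
    [0, -0.08, -0.005],
    [0, -0.12, -0.005],
    [0, -0.16, -0.005],
    [0, -0.2, -0.005],
    [0, -0.24, -0.005],
    [0, -0.28, -0.005],
    [0, -0.32, -0.005],
    [0, -0.36, -0.005],
    [0, -0.4, -0.005],
    [0, -0.44, -0.005],
    [0, -0.48, -0.005]
  ],
  "rot": [
    [0, 0, 0],
    [0, 0, 0],
    [0, 0, 0],
    [0, 0, 0],
    [0, 0, 0],
    [0, 0, 0],
    [0, 0, 0],
    [0, 0, 0],
    [0, 0, 0],
    [0, 0, 0],
    [0, 0, 0],
    [0, 0, 0]
  ],
  "hand": [0, 0, 0, 0, 0, 0, 0, 0, 0, 0, 0, 0]
}}

```text
t: 13.85
eef_pos: [0.5094, 0.1331, 0.0819]
tcp_rot: [-2.557, -1.796, 0.02]
wrist_force: [2.9, -1.4, 5.3]
gripper_width: 0.0172
grasp_force: 59.7
```

```bash
python3 chk.py
```

```text
13.85 [0.5094 0.1331 0.0819] F [ 2.91 -1.42  5.34] T [-0.178 -0.763 -0.045] w 0.017163571152245205
TCP tray xy -0.014536518367892066 -0.002974900367083581 yaw y -19.82384529944227 pitch z. 0.02143325173882886 roll 0.0004770640454539312
```

Call:
{"method": "carry_out", "body": {
  "travel": [
    [0, -0.04, -0.003],
    [0, -0.08, -0.004],
    [0, -0.12, -0.005],
    [0, -0.16, -0.005],
    [0, -0.2, -0.005],
    [0, -0.24, -0.005],
    [0, -0.28, -0.005],
    [0, -0.32, -0.005],
    [0, -0.36, -0.005],
    [0, -0.4, -0.005],
    [0, -0.44, -0.005],
    [0, -0.48, -0.005]
  ],
  "rot": [
    [0, 0, 0],
    [0, 0, 0],
    [0, 0, 0],
    [0, 0, 0],
    [0, 0, 0],
    [0, 0, 0],
    [0, 0, 0],
    [0, 0, 0],
    [0, 0, 0],
    [0, 0, 0],
    [0, 0, 0],
    [0, 0, 0]
  ],
  "hand": [0, 0, 0, 0, 0, 0, 0, 0, 0, 0, 0, 0]
}}

```text
t: 15.35
eef_pos: [0.4865, 0.1413, 0.0825]
tcp_rot: [-2.556, -1.796, 0.021]
wrist_force: [-0.2, 0.0, 0.6]
gripper_width: 0.0171
grasp_force: 59.0
```

```bash
python3 chk.py w5
```

```text
15.35 [0.4865 0.1413 0.0825] F [-0.21  0.05  0.63] T [-0.076 -0.335 -0.017] w 0.017088175937302223
TCP tray xy -0.038882586072059494 -0.002987236543011126 yaw y -19.82287159578975 pitch z. 0.02217220553977367 roll 0.0007133536883578605
bar tray frame 2532 0.05252892751838341 ((-38.19231414794922, 31.6159725189209), (53.129337310791016, 16.04129981994629), 89.74665832519531) far end y 57.928021119541526
rim outer y [0.03118322 0.05226572] x [-0.09792111  0.09866809]
rim fit [-0.02180111  0.04044805]
```

View pics/w5.png

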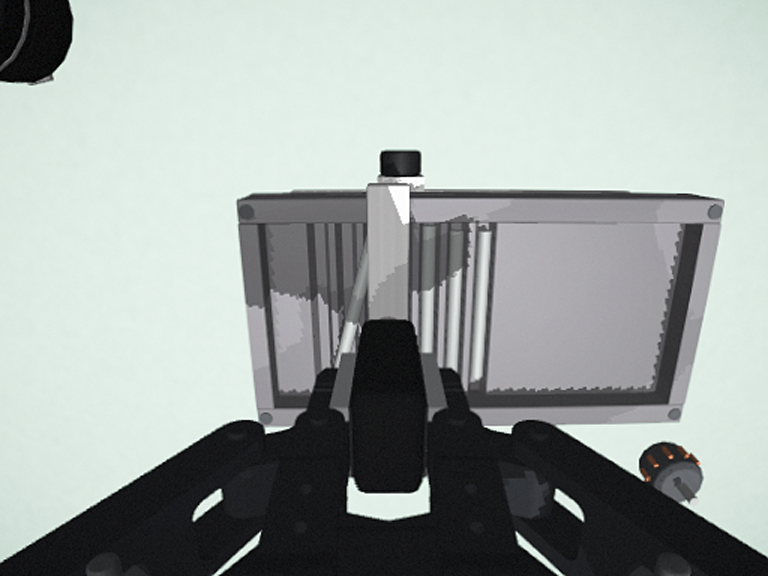

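Working well. Three shafts lie seated behind the bar at (428,290), (455,310) and (482,305), and the rest are ahead of it. Contact has dropped to about 2.5 N, so I'm adding a touch and continuing.

Call:
{"method": "carry_out", "body": {
  "travel": [
    [0, -0.04, 0.003],
    [0, -0.08, 0.004],
    [0, -0.12, 0.004],
    [0, -0.16, 0.004],
    [0, -0.2, 0.004],
    [0, -0.24, 0.004],
    [0, -0.28, 0.004],
    [0, -0.32, 0.004],
    [0, -0.36, 0.004],
    [0, -0.4, 0.004],
    [0, -0.44, 0.004]
  ],
  "rot": [
    [0, 0, 0],
    [0, 0, 0],
    [0, 0, 0],
    [0, 0, 0],
    [0, 0, 0],
    [0, 0, 0],
    [0, 0, 0],
    [0, 0, 0],
    [0, 0, 0],
    [0, 0, 0],
    [0, 0, 0]
  ],
  "hand": [0, 0, 0, 0, 0, 0, 0, 0, 0, 0, 0]
}}

```text
t: 16.77
eef_pos: [0.4661, 0.1487, 0.083]
tcp_rot: [-2.556, -1.796, 0.02]
wrist_force: [0.7, -0.6, -0.1]
gripper_width: 0.0172
grasp_force: 59.1
```

```bash
python3 chk.py
```

```text
16.775 [0.4661 0.1487 0.083 ] F [ 0.69 -0.57 -0.15] T [-0.026 -0.207 -0.087] w 0.01718066155656581
TCP tray xy -0.06059075765921748 -0.0027870315184337145 yaw y -19.82248417017808 pitch z. 0.021513594697725093 roll 0.0004937459203123102
```

Call:
{"method": "carry_out", "body": {
  "travel": [
    [0, -0.03, 0.003],
    [0, -0.07, 0.005],
    [0, -0.11, 0.005],
    [0, -0.15, 0.005],
    [0, -0.19, 0.005],
    [0, -0.23, 0.006],
    [0, -0.27, 0.006],
    [0, -0.31, 0.007],
    [0, -0.35, 0.007],
    [0, -0.39, 0.007],
    [0, -0.42, 0.007],
    [0, -0.42, 0.007]
  ],
  "rot": [
    [0, 0, 0],
    [0, 0, 0],
    [0, 0, 0],
    [0, 0, 0],
    [0, 0, 0],
    [0, 0, 0],
    [0, 0, 0],
    [0, 0, 0],
    [0, 0, 0],
    [0, 0, 0],
    [0, 0, 0],
    [0, 0, 0]
  ],
  "hand": [0, 0, 0, 0, 0, 0, 0, 0, 0, 0, 0, 0]
}}

```text
t: 18.27
eef_pos: [0.4468, 0.1559, 0.0834]
tcp_rot: [-2.557, -1.796, 0.019]
wrist_force: [2.5, -1.3, 4.9]
gripper_width: 0.0172
grasp_force: 59.9
```

```bash
python3 chk.py w6
```

```text
18.275 [0.4468 0.1559 0.0834] F [ 2.54 -1.29  4.9 ] T [-0.169 -0.627 -0.009] w 0.017186885267901117
TCP tray xy -0.08117759141088804 -0.002498863678367309 yaw y -19.823244706605347 pitch z. 0.020794259114967312 roll 7.45724664472176e-05
bar tray frame 2518 0.05344089540506809 ((-80.40108489990234, 32.09618377685547), (53.05169677734375, 16.039348602294922), 89.7956771850586) far end y 58.38865458677289
rim outer y [0.03203628 0.05233909] x [-0.09828132  0.07628037]
rim fit [-0.02244637  0.04047542]
```

View pics/w6.png

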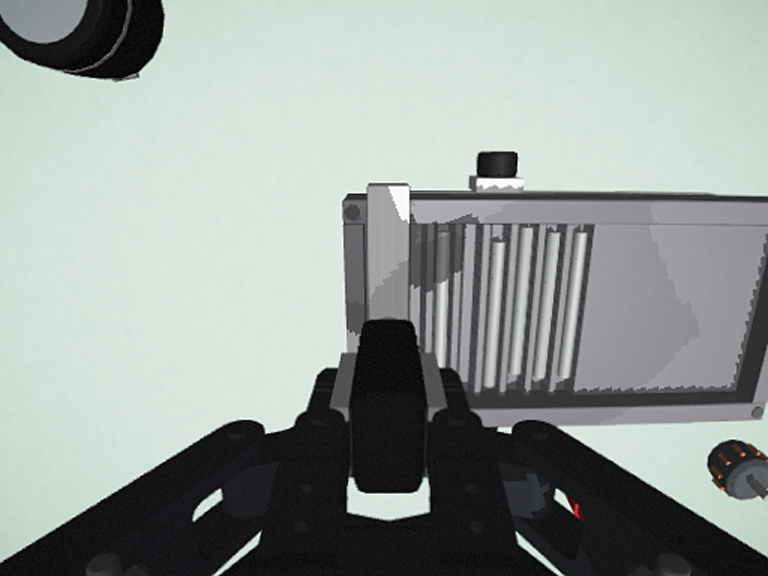

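All five shafts lie parallel in grooves, at about (443,300), (497,315), (522,300), (547,305) and (573,305). I'm finishing the last millimetre, then lifting straight up.

Call:
{"method": "carry_out", "body": {
  "travel": [
    [0, -0.015, 0],
    [0, -0.015, -0.05],
    [0, -0.015, -0.2],
    [0, -0.015, -0.6],
    [0, -0.015, -1.2],
    [0, -0.015, -1.8],
    [0, -0.015, -2.4],
    [0, -0.015, -2.6],
    [0, -0.015, -2.6]
  ],
  "rot": [
    [0, 0, 0],
    [0, 0, 0],
    [0, 0, 0],
    [0, 0, 0],
    [-0.1, 0, -0.2],
    [-0.2, 0, -0.44],
    [-0.2, 0, -0.44],
    [-0.2, 0, -0.44],
    [-0.2, 0, -0.44]
  ],
  "hand": [0, 0, 0, 0, 0, 0, 0, 0, 0]
}}

```text
t: 19.45
eef_pos: [0.4483, 0.1552, 0.2129]
tcp_rot: [-2.528, -1.864, 0.001]
wrist_force: [-0.0, 0.9, -2.9]
gripper_width: 0.0173
grasp_force: 58.9
```

```bash
cat > go.py <<'E'
from h import *
import sys
s=state();M=R.from_rotvec(s["tcp_rot"]).as_matrix();T=np.array([float(a) for a in sys.argv[1:4]])
print(s["t"],s["eef_pos"].round(4),s["wrist_force"].round(2),"yaw",np.degrees(np.arctan2(M[1,1],M[0,1])).round(2),M[:2,2].round(4))
print("units",(M.T@(T-s["eef_pos"])/.05).round(3))
M0=R.from_rotvec([2.531,1.861,0]);print("rot units",(np.degrees((R.from_matrix(M).inv()*M0).as_rotvec())/6).round(3))
E
python3 go.py .5793 -.1733 .15
python3 - <<'E'
from h import *
im=get_image("wrist");Q=cloud(im).reshape(-1,3);Q=Q[np.isfinite(Q[:,0])]
c=np.array([.52413,.13105]);th=np.radians(-19.58);ex=np.array([np.cos(th),np.sin(th)]);ey=np.array([-ex[1],ex[0]])
L=np.c_[(Q[:,:2]-c)@ex,(Q[:,:2]-c)@ey,Q[:,2]+.0218*((Q[:,:2]-c)@ex+.033)]
for k in range(7):
    x=.00325-.012*k
    S=L[(np.abs(L[:,0]-x)<.002)&(np.abs(L[:,1])<.03)]
    print(k+1,len(S),np.percentile(S[:,2],[10,50,90]).round(4) if len(S) else "")
E
```

```text
19.45 [0.4483 0.1552 0.2129] [-0.05  0.92 -2.87] yaw -17.18 [-0.0008  0.0003]
units [-5.503  4.445  1.254]
rot units [-0.008 -0.001  0.027]
1 201 [0.027 0.028 0.029]
2 197 [0.0272 0.0282 0.0291]
3 746 [0.028  0.2972 0.304 ]
4 1933 [0.0303 0.292  0.2999]
5 1445 [0.0229 0.27   0.2756]
6 757 [0.0281 0.2567 0.2962]
7 2311 [0.2489 0.2852 0.3023]
```

Depth confirms the shafts sit at groove height (tops about 28 mm). Carrying the rake back over the rest.

Call:
{"method": "carry_out", "body": {
  "travel": [
    [-0.3, 0.3, 0],
    [-0.9, 0.8, 0],
    [-1.5, 1.3, 0],
    [-2.2, 1.8, 0],
    [-2.9, 2.3, 0],
    [-3.6, 2.9, 0],
    [-4.3, 3.5, 0],
    [-5.0, 4.0, 0.2],
    [-5.4, 4.36, 0.7],
    [-5.5, 4.445, 1.1],
    [-5.5, 4.445, 1.25],
    [-5.5, 4.445, 1.25]
  ],
  "rot": [
    [0, 0, 0.03],
    [0, 0, 0.03],
    [0, 0, 0.03],
    [0, 0, 0.03],
    [0, 0, 0.03],
    [0, 0, 0.03],
    [0, 0, 0.03],
    [0, 0, 0.03],
    [0, 0, 0.03],
    [0, 0, 0.03],
    [0, 0, 0.03],
    [0, 0, 0.03]
  ],
  "hand": [0, 0, 0, 0, 0, 0, 0, 0, 0, 0, 0, 0]
}}

```text
t: 21.0
eef_pos: [0.5783, -0.1723, 0.1491]
tcp_rot: [-2.528, -1.859, 0.003]
wrist_force: [1.4, 1.1, -1.7]
gripper_width: 0.0172
grasp_force: 58.8
```

Call:
{"method": "carry_out", "body": {
  "travel": [
    [0, 0, 0],
    [0, 0, 0]
  ],
  "rot": [
    [0, 0, 0],
    [0, 0, 0]
  ],
  "hand": [0, 0]
}}

```text
t: 21.25
eef_pos: [0.5801, -0.173, 0.1515]
tcp_rot: [2.53, 1.861, 0.001]
wrist_force: [0.6, 0.5, -2.1]
gripper_width: 0.0176
grasp_force: 58.8
```

```bash
python3 go.py .5793 -.1733 .0664
python3 - <<'E'
from h import *
s=state();im=get_image("wrist");save(im,"w7",1.5);Q=cloud(im).reshape(-1,3);Q=Q[np.isfinite(Q[:,0])]
th=np.radians(-17.2);ex=np.array([np.cos(th),np.sin(th)]);ey=np.array([-ex[1],ex[0]])
L=np.c_[(Q[:,:2]-s["eef_pos"][:2])@ex*1000,(Q[:,:2]-s["eef_pos"][:2])@ey*1000,Q[:,2]]
zb=s["eef_pos"][2]-.0304
m=(np.abs(L[:,0])<30)&(np.abs(L[:,1])<75)
for z0,z1 in((zb-.006,zb+.006),(.030,.042),(.018,.030)):
    A=L[m&(L[:,2]>z0)&(L[:,2]<z1)];r=cv2.minAreaRect(A[:,:2].astype(np.float32));print(len(A),r,A[:,1].max(),np.percentile(A[:,0],[1,99]))
A=L[m&(L[:,2]>.030)&(L[:,2]<.042)&(L[:,1]>45)];print(np.histogram(A[:,0],bins=np.arange(-30,31,2)))
E
```

```text
21.25 [ 0.5801 -0.173   0.1515] [ 0.58  0.49 -2.12] yaw -17.33 [ 0.0012 -0.0005]
units [-0.011 -0.016  1.702]
rot units [0.012 0.001 0.003]
2511 ((1.2775096893310547, 34.769371032714844), (52.641998291015625, 15.98519229888916), 89.9815673828125) 61.091137231133814 [-6.59486177  9.06244933]
361 ((-0.4868450164794922, 8.951126098632812), (108.7529525756836, 37.643577575683594), 89.96223449707031) 63.33770929738214 [-19.2287321   18.30939435]
319 ((-0.17818069458007812, 10.128726959228516), (107.12283325195312, 37.91962814331055), 89.80521392822266) 63.75428336244046 [-18.74760464  16.18247853]
(array([ 0,  0,  0,  0,  0, 30, 42, 48, 34, 36,  0,  0,  0,  0,  0,  0,  0,
        0,  0,  0, 20, 29, 54, 36, 18,  0,  0,  0,  0,  0]), array([-30, -28, -26, -24, -22, -20, -18, -16, -14, -12, -10,  -8,  -6,
        -4,  -2,   0,   2,   4,   6,   8,  10,  12,  14,  16,  18,  20,
        22,  24,  26,  28,  30]))
```

View pics/w7.png

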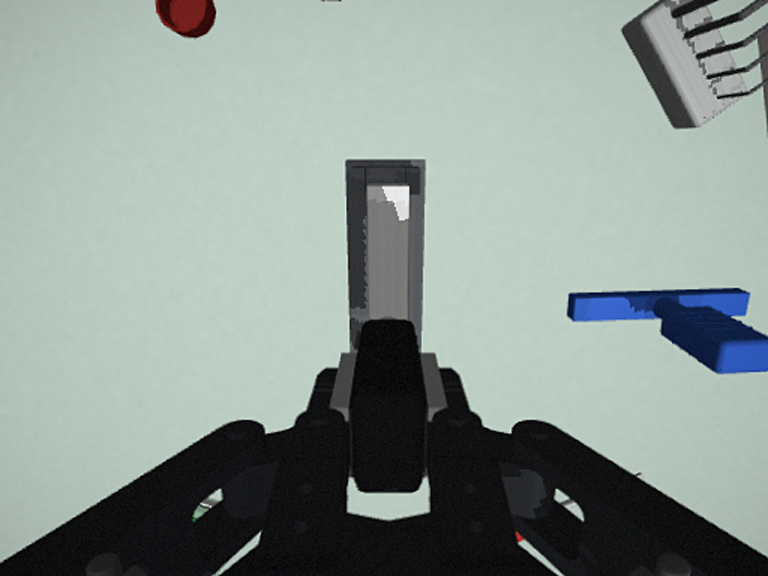

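The view shows the bar at (388,250) over the rest, about 1.7 mm off the notch centre with ±3 mm of play. I'm correcting and lowering.

Call:
{"method": "carry_out", "body": {
  "travel": [
    [-0.01, -0.025, 0.2],
    [-0.01, -0.025, 0.5],
    [-0.01, -0.025, 0.8],
    [-0.01, -0.025, 1.1],
    [-0.01, -0.025, 1.3],
    [-0.01, -0.025, 1.45],
    [-0.01, -0.025, 1.55],
    [-0.01, -0.025, 1.63],
    [-0.01, -0.025, 1.67],
    [-0.01, -0.025, 1.67]
  ],
  "rot": [
    [0, 0, 0],
    [0, 0, 0],
    [0, 0, 0],
    [0, 0, 0],
    [0, 0, 0],
    [0, 0, 0],
    [0, 0, 0],
    [0, 0, 0],
    [0, 0, 0],
    [0, 0, 0]
  ],
  "hand": [0, 0, 0, 0, 0, 0, 0, 0, 0, 0]
}}

```text
t: 22.55
eef_pos: [0.5782, -0.1733, 0.0671]
tcp_rot: [-2.531, -1.861, 0.0]
wrist_force: [-0.9, 0.4, -2.3]
gripper_width: 0.0172
grasp_force: 58.9
```

Call:
{"method": "carry_out", "body": {
  "travel": [
    [0, 0, 0.01],
    [0, 0, 0.02],
    [0, 0, 0.025],
    [0, 0, 0.025]
  ],
  "rot": [
    [0, 0, 0],
    [0, 0, 0],
    [0, 0, 0],
    [0, 0, 0]
  ],
  "hand": [0, 0, 0, 0]
}}

```text
t: 23.05
eef_pos: [0.5784, -0.1734, 0.0664]
tcp_rot: [2.531, 1.86, 0.0]
wrist_force: [-1.3, 0.3, 4.2]
gripper_width: 0.0176
grasp_force: 59.7
```

The rake is resting on the notch floors. Easing off and opening.

Call:
{"method": "carry_out", "body": {
  "travel": [
    [0, 0, -0.005],
    [0, 0, -0.005],
    [0, 0, -0.005],
    [0, 0, -0.005],
    [0, 0, -0.005],
    [0, 0, -0.005],
    [0, 0, -0.005],
    [0, 0, -0.005],
    [0, 0, -0.005],
    [0, 0, -0.005]
  ],
  "rot": [
    [0, 0, 0],
    [0, 0, 0],
    [0, 0, 0],
    [0, 0, 0],
    [0, 0, 0],
    [0, 0, 0],
    [0, 0, 0],
    [0, 0, 0],
    [0, 0, 0],
    [0, 0, 0]
  ],
  "hand": [0, 0.3, 0.4, 0.5, 0.6, 0.8, 1, 1, 1, 1]
}}

```text
t: 24.3
eef_pos: [0.5782, -0.1733, 0.066]
tcp_rot: [-2.531, -1.86, 0.0]
wrist_force: [0.9, -0.8, 0.1]
gripper_width: 0.0857
grasp_force: 0.0
```

Call:
{"method": "carry_out", "body": {
  "travel": [
    [0, 0, -0.3],
    [0, 0, -0.8],
    [0, 0, -1.4],
    [0, 0, -2.0],
    [0, 0, -2.6],
    [0, 0, -3.2],
    [0, 0, -3.4],
    [0, 0, -3.4],
    [0, 0, -3.4],
    [0, 0, -3.4]
  ],
  "rot": [
    [0, 0, 0],
    [0, 0, 0],
    [0, 0, 0],
    [0, 0, 0],
    [0, 0, 0],
    [0, 0, 0],
    [0, 0, 0],
    [0, 0, 0],
    [0, 0, 0],
    [0, 0, 0]
  ],
  "hand": [1, 1, 1, 1, 1, 1, 1, 1, 1, 1]
}}

```text
t: 25.55
eef_pos: [0.5775, -0.173, 0.2345]
tcp_rot: [-2.529, -1.859, 0.003]
wrist_force: [-0.1, -0.3, 0.1]
gripper_width: 0.0852
grasp_force: 0.0
```

```bash
python3 - <<'E'
from h import *
s=state();print(s["t"],s["eef_pos"],s["wrist_force"])
im=get_image("wrist");Q=cloud(im).reshape(-1,3);Q=Q[np.isfinite(Q[:,0])]
near=np.linalg.norm(Q[:,:2]-[.581,-.168],axis=1)<.1
for z0,z1 in((.03,.04),(.1,.12)):
    A=Q[near&(Q[:,2]>z0)&(Q[:,2]<z1)]
    print(z0,len(A),np.median(A,0).round(4),cv2.minAreaRect((A[:,:2]*1000).astype(np.float32)))
t=get_image("top");sc=get_image("scene")
a=cv2.resize(im["frame"][90:250,200:330,::-1],(390,480),interpolation=3)
b=cv2.resize(t["frame"][170:265,170:260,::-1],(400,480),interpolation=3)
cv2.imwrite("pics/end.png",np.hstack([a,b]))
E
```

```text
25.55 [ 0.57752652 -0.17297492  0.234549  ] [-0.07072305 -0.31418735  0.09595622]
0.03 1266 [ 0.5859 -0.1444  0.0364] ((580.798095703125, -169.69033813476562), (120.18722534179688, 37.53461456298828), 72.94483947753906)
0.1 690 [ 0.5807 -0.169   0.1116] ((580.491943359375, -170.79541015625), (29.750085830688477, 17.985631942749023), 72.78096771240234)
```

View pics/end.png

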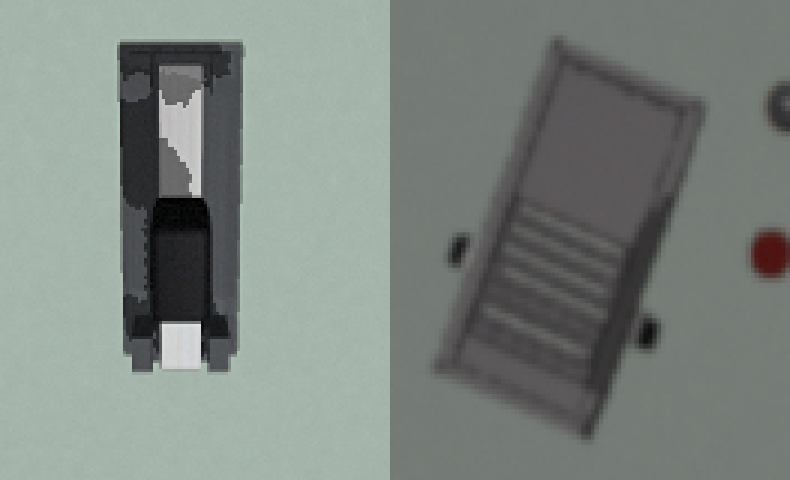

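The left half shows the rake upright in its notches, with its handle at (180,270), within 1 mm of where it started. The right half shows the five shafts parallel in the grooves between (500,215) and (590,350). Handing in.

```bash
python3 -c "
from bench import *
print(hand_in())"
```

```text
the job is handed in; nothing more can be done
None
```

All five shafts lie parallel in the tray's grooves, the rake is back upright in its rest and released, and the job was handed in at about 26 s of the 69 s allowed; no verdict was returned.

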